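# Tare the moisture tin on the bench balance

## Robot

A 6-joint arm with a two-finger parallel gripper is mounted at the origin on a cart in front of the work surface, level with it; the furniture and walls round the work are solid. World frame = base frame: x ahead of the robot, y to its left, z up, the work surface at z = 0. Lengths are in m, angles in rad, forces in N, time in s.
With the tool pointing down it reaches from about 0.3 to 0.75 m from the base axis. Payload 8.5 kg.
Tool frame: the origin (TCP) lies midway between the tips of the shut fingers; the grasp point (between the pads) lies 19 mm behind it; z points along the fingers, y is the line along which they close (so a half turn about z gives the same grasp; the last joint's range is limited). The gripper opens to 85 mm and grips with 20 to 120 N. Pads are 22 mm wide; open, the fingers measure 114 mm over their backs; the gripper's body (76 mm by 85 mm) begins 54 mm behind the grasp point. The pads swing forward as they close: fully open they stand 13 mm farther back than shut.
Start: joints at [1.102, 0.381, 1.297, -0, 1.464, -0.215], TCP at [0.138, 0.532, 0.231] pointing down, gripper open.
Joint ranges: [-3.11, 3.11], [-0.89, 2.33], [0.22, 2.48], [-1.42, 4.56], [0.17, 2.85], [-2.88, 2.88]. Speed limits (rad/s): [2.39, 2.39, 3.14, 3.14, 3.14, 3.14].

## Interface

Orientations are given as a rotation vector (axis times angle).
In Python, from bench import * gives the robot as it stands.
- The arm moves only by the tool carry_out, never from a script. Its argument "rows" is a list of rows, each an object of numbers: "gripper": the opening, from 0 (shut) to 1 (fully open); "x", "y", "z": the shift along the tool's x, y, z scaled (see below); "yaw": the turn about the tool's z scaled (see below). A call has 1 to 12 rows; each row shifts and turns the commanded pose from where the row before left it, along the tool's axes as they then stand; what a row does not reach is not made up. The controller multiplies each number of a shift by 80 cm and each number of a turn by 0.1 rad. A row lasts 1/12 s, in which the tool goes at most 41.7 mm and 7.16 degrees, less where a joint would pass 70% of its speed; a pose out of reach is approached as far as the arm can. A call with a number of a shift or a turn outside -1 to 1 is refused whole. A call with a gripper value outside its range is refused whole. The fingers move at their own pace and stop on an object; the grip force is fixed at half the most. Time passes only in rows, so rows that do not move let the fingers close. It gives the time, the measured TCP pose, the force, the opening and the grip force at its end, in the units of the state.
- get_state(): the state, without advancing time (a new reading comes with each control period).
- read_camera(name): name is "scene" or "top"; returns the picture (400x640x3 uint8, blue, green, red); there is no depth.
- camera_model(name): a dict with "intrinsics" (3x3 intrinsics, pixels), "extrinsics" (4x4, takes a point from camera to world coordinates). Camera axes: x right, y down, z forward; pixel columns grow to the right and rows downward; lengths in m; the calibration is good to about 2 mm. A picture is of the moment at which its call begins. camera_model takes no time and is no camera call.
- close_job(): hands the job in; it is judged then, once.
The state is a dict: "time": time; "joint_pos": joint angles; "qd": joint speeds; "effort": joint torques, N m; "position": TCP position; "tool_rot": TCP orientation; "ft_force": force on the tool from outside, world axes, zero at the start; "moment": the same for the moment, N m; "grip_width": finger opening in m; "grasp_force": force on a finger pad.
Only numpy, scipy, OpenCV 4.12 (cv2) and the standard library are available. Lean on these libraries where they do the work, as an engineer would, in place of code of your own. Each camera call takes 0.05 s, during which the arm holds its last target. There are 200 camera calls.

## Task

Zero the balance for the empty moisture tin on its pan: press the tin's lid gently down with the fingertips until it is fully home, take your hand off it, then lightly press the wide tare key at the right-hand end of the key panel and let it come up again. Do not grip, lift or shift the tin, do not lean on the pan or press the two small keys, and leave the second tin and the weights beside the balance alone; finish with the hand clear.

Things in the scene. Friction and masses are not known exactly. Their poses are not given: they have to be found in the camera images.
- balance: Low bench balance fixed on the table, light housing 210 mm wide (its y), 270 deep (its x), 52 high. Origin: centre of the underside. +x points to its back, +y to the operator's left, z up; yaw up to 0.35 rad. At the back a round steel pan; at the front (-x) a key panel falling 12 degrees to the operator: blank display at left, two small keys in the middle, one wide key at the right (-y) end.
- pan: Round stainless pan of the balance, 150 mm across, 5 mm thick, standing on the load cell. Origin: centre of its underside, at (50, 0, 64) mm in the balance's frame; its upper face is 5 mm above the origin, about 69 mm above the table. It gives about 0.1 mm per newton.
- tin: Aluminium moisture tin, loose, empty (about 60 g), standing on the pan up to 18 mm off its middle: round, 60 mm body, 34 mm high to its rim, with a 64 mm press-on lid. Origin: centre of its underside. A hard shove slides it.
- lid_top (a point): Centre of the flat top of that tin's lid (64 mm across, no knob); it moves with the lid. 37 mm above the tin's underside when the lid is home.
- tin_lid (a joint): How far the lid of the tin on the pan stands above its home position, in m: 0 is fully home (a hard stop); it starts 5 to 9 mm proud. It slides straight up and down in the tin and stays where it is left; about 5 N pushes it down. More than 30 N on the tin would overload the load cell.
- tare_key_top (a point): Centre of the top face of the tare key: dark rubber, 38 mm wide (balance y) by 18 mm, widest of the three, at the right-hand end of the panel, 5 mm proud of it, about 48 mm above the table, leaning 12 degrees to the operator. The nearest small key's edge is 36 mm from this point; the tin's lid, the nearest tall thing, at least 100 mm.
- tare_key (a joint): Travel of the tare key into the panel, in m: 0 up, 0.0025 fully down (a hard stop). Sprung: it starts to go at 1.5 N and is fully down at 7 N; beyond 1 mm (4 N) it counts as pressed; it springs back by itself. More than 25 N would damage it.
- unit_key_top (a point): Centre of the top face of the small square key (16 x 18 mm) next to the tare key, 44 mm to its left. Not to be pressed.
- unit_key (a joint): Travel of that small key, m: 0 up, 0.0025 down; springs like the tare key.
- power_key_top (a point): Centre of the top face of the other small square key (16 x 18 mm), 70 mm to the left of the tare key. Not to be pressed.
- power_key (a joint): Travel of that second small key, m: 0 up, 0.0025 down; springs like the tare key.
- spare_tin: A second, like moisture tin (64 mm across, 37 mm high) with its lid closed, standing loose on the table beside the balance. Origin: centre of its underside. Leave alone.
- big_weight: Brass-coloured balance weight with a knob, 54 mm across, 46 mm high, loose on the table beside the balance. Origin: centre of its underside. Leave alone.
- small_weight: Smaller brass-coloured balance weight with a knob, 44 mm across, 40 mm high, loose on the table beside the balance. Origin: centre of its underside. Leave alone.
Things that resemble listed ones, but are neither listed nor needed, are in the scene too. Leave any black, pink or purple look-alike of the tin alone.

How it is judged:
On the way, in this order (a step that is already met when the one before it is completed fails the run):
1. the lid of the tin on the pan is pressed fully home and the hand is off the tin (value of joint tin_lid below 0.0012 m and not (contact force between any of the fingers, the arm and tin above 0.2 N)), for 0.1 s.
2. with the lid home and nothing but the tin on the pan, the tare key is pressed (all of step 1 and value of joint tare_key above 0.001 m and not (contact force between any of the fingers, the arm and pan above 0.2 N)), for 0.05 s.
At the end, for the whole second after the job is handed in: The lid of the tin on the pan is home (within 1.2 mm of its stop), the tin stands upright and at rest on the pan within 12 mm of where it stood, all three keys are up again (within 0.6 mm), and the second tin and both weights are within 8 mm of where they stood (value of joint tin_lid below 0.0012 m and value of joint each of tare_key, unit_key, power_key below 0.0006 m and distance of tin from where it was at the start of the episode below 0.012 m and angle between tin's own z axis and vertical below 0.05 rad and horizontal distance between tin and pan below 0.04 m and linear speed of tin below 0.01 m/s and distance of each of spare_tin, big_weight, small_weight from where it was at the start of the episode below 0.008 m); the robot touches nothing.
It fails at once if the tare key is pressed while the lid still stands proud (value of joint tare_key above 0.001 m and value of joint tin_lid above 0.0015 m).
It fails at once if one of the small keys is pressed (more than 1 mm) (value of joint any of unit_key, power_key above 0.001 m).
It fails at once if the tin is lifted, its lid pulled up, or the tin shifted (more than 15 mm) or tipped (z of tin in the frame of pan above 0.01 m or value of joint tin_lid above 0.012 m or distance of tin from where it was at the start of the episode above 0.015 m or angle between tin's own z axis and vertical above 0.15 rad).
It fails at once if the tin is pressed with more than 30 N, the tare key with more than 25 N, or the hand leans on the pan (more than 2 N) (contact force between any of the fingers, the arm and tin above 30 N or contact force between any of the fingers, the arm and tare_key above 25 N or contact force between any of the fingers, the arm and pan above 2 N).
It fails at once if the second tin or a weight is disturbed (moved more than 8 mm or tipped) (distance of any of spare_tin, big_weight, small_weight from where it was at the start of the episode above 0.008 m or angle between any of spare_tin, big_weight, small_weight's own z axis and vertical above 0.15 rad).
It also fails if it takes over 40 s, if anything falls off the work surface, if the arm or the gripper's body presses on something with over 40 N, if the wrist force passes 120 N, or if a joint passes its speed limit or range.

## Working session

There is one attempt and no reset: what is moved stays moved. The work goes in short steps, Python scripts to look and compute and a tool call to move; the robot and the scene stay as the last step left them, time stands still between calls to the robot, and variables do not carry over. Pictures are saved under pics/ and viewed, at most 10 in all, crops included, and the job is handed in when it is done.

Besides the shell and the picture viewer there is one more tool, called after "Call:" as name([rows], argument=value, ...), one row to a line, values as JSON. carry_out: Moves the arm, as the interface text tells. Shifts and turns lie within -1 to 1; 1 stands for 80 cm of shift or 0.1 rad of turn. Its arguments: {"type":"object","properties":{"rows":{"type":"array"}},"required":["rows"]}

```bash
mkdir -p pics; python3 - <<'E'
from bench import *
import cv2
for n in("scene","top"):
    cv2.imwrite(f"pics/{n}0.png",read_camera(n)); m=camera_model(n); print(n,m["intrinsics"],m["extrinsics"])
s=get_state(); print(s)
E
```

```text
scene [[457.82165376   0.         324.50713921]
 [  0.         457.82165376 202.42032466]
 [  0.           0.           1.        ]] [[-0.90385418 -0.30542941  0.29960057  0.29028097]
 [-0.42762036  0.62244739 -0.65551512  0.80074384]
 [ 0.013728   -0.72060538 -0.69320951  0.87680338]
 [ 0.          0.          0.          1.        ]]
top [[491.59350936   0.         317.22528017]
 [  0.         491.59350936 189.41220544]
 [  0.           0.           1.        ]] [[-0.00258198 -0.97781464  0.20945612  0.40146655]
 [-0.99998999  0.00175925 -0.00411413  0.03572021]
 [ 0.00365437 -0.20946465 -0.97780939  1.24820639]
 [ 0.          0.          0.          1.        ]]
{'time': 0.1, 'joint_pos': array([ 1.10170777e+00,  3.81108947e-01,  1.29817655e+00,  1.26616331e-05,
        1.46359871e+00, -2.15308711e-01]), 'qd': array([-0.00010215, -0.0007298 , -0.00092192, -0.00019985, -0.00049856,
        0.00109811]), 'effort': array([ 2.97089617e-03, -4.49228168e+01, -2.31660032e+01, -1.69292821e-04,
        3.55001081e-03, -9.23375893e-06]), 'position': array([0.13796501, 0.53213775, 0.23078693]), 'tool_rot': array([-3.97513272e-01, -3.11589258e+00,  1.90422226e-03]), 'ft_force': array([0.47676862, 0.32357164, 0.50849882]), 'moment': array([-0.01517034,  0.05874319, -0.06576123]), 'grasp_force': 0.0, 'grip_width': 0.08556051513861374}
```

View pics/scene0.png

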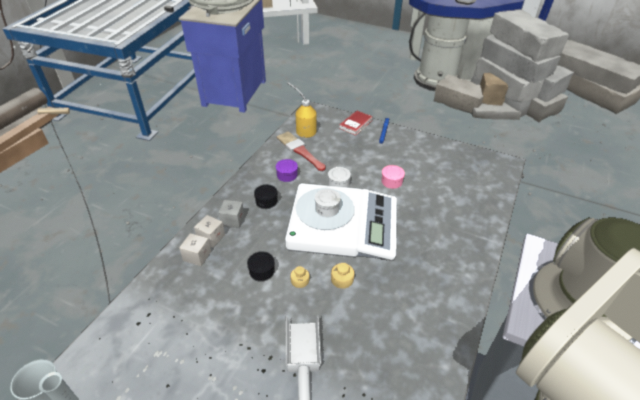

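View pics/top0.png

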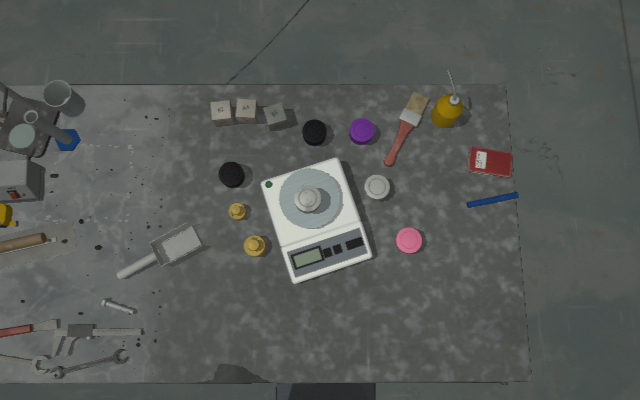

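The scene view shows the balance near (343,220) with the tin near (328,203). The top view has the tin at (308,199), the tare key near (355,243), the spare tin at (377,187) and the weights at (237,211) and (255,245). I'll zoom in on both.

```bash
python3 - <<'E'
import cv2,numpy as np
a=cv2.imread("pics/top0.png")[150:290,250:400]; b=cv2.imread("pics/scene0.png")[165:265,280:410]
a=cv2.resize(a,None,fx=4,fy=4,interpolation=cv2.INTER_CUBIC); cv2.imwrite("pics/ta.png",a)
b=cv2.resize(b,None,fx=6,fy=6,interpolation=cv2.INTER_CUBIC); cv2.imwrite("pics/sa.png",b)
E
```

```text
(no output)
```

View pics/ta.png

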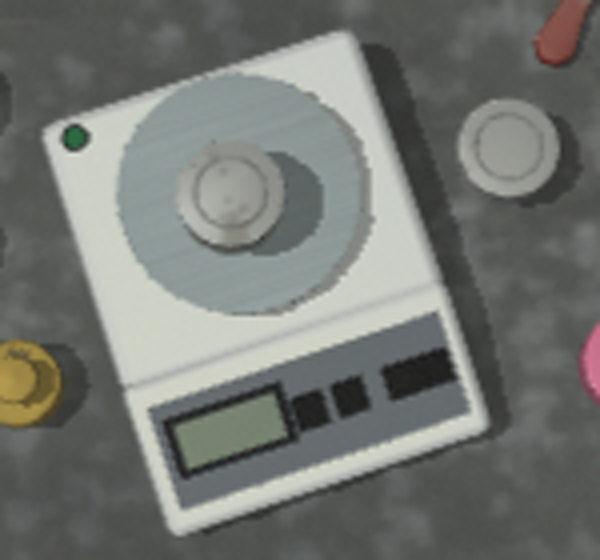

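View pics/sa.png

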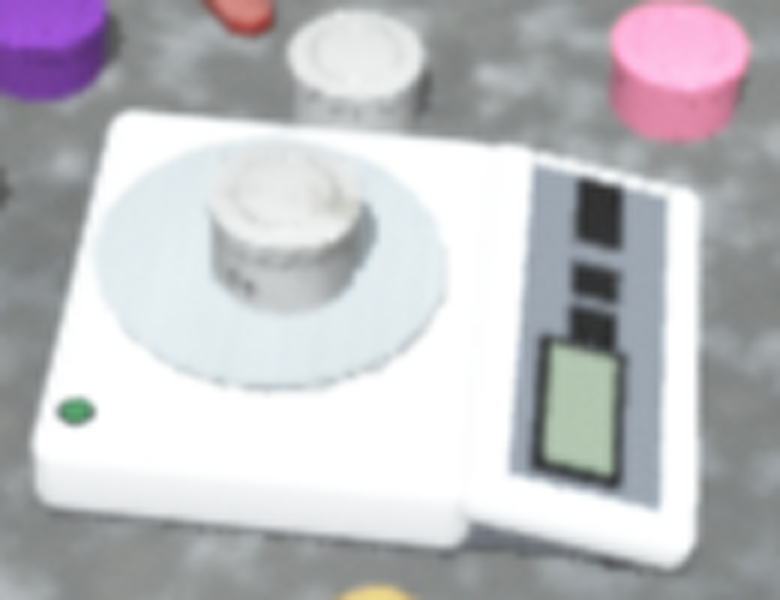

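The top crop shows the lid centre at about (231,192) and the tare key at (419,374), with the small keys at (350,397) and (310,411). In the scene crop the lid is at (287,190) and the tare key at (600,214). Next step is triangulating these.

```bash
cat > h.py <<'E'
from bench import *
import numpy as np, cv2
M={n:camera_model(n) for n in("scene","top")}
def P(n): 
    m=M[n]; return m["intrinsics"]@np.linalg.inv(m["extrinsics"])[:3]
def tri(t,s):
    X=cv2.triangulatePoints(P("top"),P("scene"),np.array(t,float),np.array(s,float))[:,0]; X=X[:3]/X[3]
    r=[]
    for n,u in(("top",t),("scene",s)):
        q=P(n)@np.r_[X,1]; r+=list(q[:2]/q[2]-u)
    return X,np.round(r,1)
def atz(n,u,z):
    m=M[n];d=m["extrinsics"][:3,:3]@np.linalg.solve(m["intrinsics"],[u[0],u[1],1]);c=m["extrinsics"][:3,3]
    return c+d*(z-c[2])/d[2]
T=lambda a,b:((a+.5)/4-.5+250,(b+.5)/4-.5+150)
S=lambda a,b:((a+.5)/6-.5+280,(b+.5)/6-.5+165)
E
python3 - <<'E'
from h import *
np.set_printoptions(precision=4,suppress=True)
for k,t,s,z in(("lid",(231,191),(286,189),.113),("tare",(419,374),(600,214),.048),("unit",(350,397),(596,284),.048),("power",(310,411),(593,326),.048),("pan",(244,194),(272,263),.069),("spare",(509,148),(356,54),.037)):
    t=T(*t);s=S(*s); print(k,*tri(t,s),atz("top",t,z),atz("scene",s,z))
from scipy.spatial.transform import Rotation as R
print(R.from_rotvec(get_state()["tool_rot"]).as_matrix())
E
```

```text
lid [0.6252 0.0541 0.1117] [ 0.1  0.2 -0.3 -0.1] [0.6255 0.0542 0.113 ] [0.6239 0.0553 0.113 ]
tare [ 0.5243 -0.0602  0.0422] [ 0.   0.3 -0.3 -0.1] [ 0.5243 -0.0596  0.048 ] [ 0.5219 -0.0543  0.048 ]
unit [ 0.5103 -0.0177  0.0428] [ 0.   0.2 -0.3 -0.1] [ 0.5104 -0.0174  0.048 ] [ 0.5083 -0.0127  0.048 ]
power [0.5022 0.0069 0.0433] [ 0.   0.1 -0.1 -0. ] [0.502 0.007 0.048] [0.5007 0.0113 0.048 ]
pan [0.6338 0.0469 0.0591] [ 0.   0.2 -0.2 -0.1] [0.6323 0.0469 0.069 ] [0.6292 0.056  0.069 ]
spare [ 0.6681 -0.1203  0.0349] [ 0.   0.1 -0.1 -0. ] [ 0.6678 -0.1199  0.037 ] [ 0.667  -0.1179  0.037 ]
[[-0.968   0.2511 -0.0006]
 [ 0.2511  0.968  -0.0011]
 [ 0.0003 -0.0013 -1.    ]]
```

Call:
carry_out([
  {"gripper": 0, "yaw": -0.96},
  {"gripper": 0, "yaw": -0.96},
  {"gripper": 0, "yaw": -0.96},
  {"gripper": 0, "yaw": -0.96},
  {"gripper": 0, "yaw": -0.96},
  {"gripper": 0, "yaw": -0.96},
  {"gripper": 0},
  {"gripper": 0},
])

```text
$.rows[0]: bad value
```

```bash
cat > go.py <<'E'
import sys
from h import *
from scipy.spatial.transform import Rotation as R
np.set_printoptions(precision=4,suppress=True)
s=get_state(); r=R.from_rotvec(s["tool_rot"])
print(s["time"],s["position"],"F",s["ft_force"],"w",s["grip_width"],"yaw",np.arctan2(*r.as_matrix()[1::-1,1]))
g=np.array([float(v) for v in sys.argv[1:4]]); d=r.inv().apply(g-s["position"]); print("units total",d/.8,"min rows",np.linalg.norm(d)/.0417)
E
python3 go.py .625 .054 .19
```

```text
0.1 [0.138  0.5321 0.2308] F [0.4768 0.3236 0.5085] w 0.08556051513861374 yaw 1.3170152983669388
units total [-0.7394 -0.4256  0.0513] min rows 16.396326592972954
```

Call:
carry_out([
  {"gripper": 0, "x": 0, "y": 0, "z": 0, "yaw": -0.96},
  {"gripper": 0, "x": 0, "y": 0, "z": 0, "yaw": -0.96},
  {"gripper": 0, "x": 0, "y": 0, "z": 0, "yaw": -0.96},
  {"gripper": 0, "x": 0, "y": 0, "z": 0, "yaw": -0.96},
  {"gripper": 0, "x": 0, "y": 0, "z": 0, "yaw": -0.96},
  {"gripper": 0, "x": 0, "y": 0, "z": 0, "yaw": -0.96},
  {"gripper": 0, "x": 0, "y": 0, "z": 0, "yaw": 0},
  {"gripper": 0, "x": 0, "y": 0, "z": 0, "yaw": 0},
])

```text
time: 0.77
position: [0.138, 0.5323, 0.2311]
tool_rot: [0.499, -3.101, 0.001]
ft_force: [-0.7, 0.1, 0.3]
grip_width: -0.0001
grasp_force: 0.0
```

```bash
python3 go.py .625 .054 .19
```

```text
0.7667 [0.138  0.5323 0.2311] F [-0.7272  0.0618  0.3381] w -0.00010190217956113431 yaw 1.8901173378852358
units total [-0.3903 -0.7587  0.0515] min rows 16.397407122268458
```

Call:
carry_out([
  {"gripper": 0, "x": -0.0177, "y": -0.0345, "z": 0, "yaw": 0},
  {"gripper": 0, "x": -0.0177, "y": -0.0345, "z": 0, "yaw": 0},
  {"gripper": 0, "x": -0.0177, "y": -0.0345, "z": 0, "yaw": 0},
  {"gripper": 0, "x": -0.0177, "y": -0.0345, "z": 0, "yaw": 0},
  {"gripper": 0, "x": -0.0177, "y": -0.0345, "z": 0, "yaw": 0},
  {"gripper": 0, "x": -0.0177, "y": -0.0345, "z": 0, "yaw": 0},
  {"gripper": 0, "x": -0.0177, "y": -0.0345, "z": 0, "yaw": 0},
  {"gripper": 0, "x": -0.0177, "y": -0.0345, "z": 0, "yaw": 0},
  {"gripper": 0, "x": -0.0177, "y": -0.0345, "z": 0, "yaw": 0},
  {"gripper": 0, "x": -0.0177, "y": -0.0345, "z": 0, "yaw": 0},
  {"gripper": 0, "x": -0.0177, "y": -0.0345, "z": 0, "yaw": 0},
  {"gripper": 0, "x": 0, "y": 0, "z": 0, "yaw": 0},
])

```text
time: 1.77
position: [0.3851, 0.2908, 0.2311]
tool_rot: [-0.492, 3.102, -0.002]
ft_force: [0.3, -0.3, -0.2]
grip_width: -0.0001
grasp_force: 0.0
```

Call:
carry_out([
  {"gripper": 0, "x": -0.0177, "y": -0.0345, "z": 0, "yaw": 0},
  {"gripper": 0, "x": -0.0177, "y": -0.0345, "z": 0, "yaw": 0},
  {"gripper": 0, "x": -0.0177, "y": -0.0345, "z": 0, "yaw": 0},
  {"gripper": 0, "x": -0.0177, "y": -0.0345, "z": 0, "yaw": 0},
  {"gripper": 0, "x": -0.0177, "y": -0.0345, "z": 0, "yaw": 0},
  {"gripper": 0, "x": -0.0177, "y": -0.0345, "z": 0, "yaw": 0},
  {"gripper": 0, "x": -0.0177, "y": -0.0345, "z": 0, "yaw": 0},
  {"gripper": 0, "x": -0.0177, "y": -0.0345, "z": 0, "yaw": 0},
  {"gripper": 0, "x": -0.0177, "y": -0.0345, "z": 0, "yaw": 0},
  {"gripper": 0, "x": -0.0177, "y": -0.0345, "z": 0, "yaw": 0},
  {"gripper": 0, "x": 0, "y": 0, "z": 0, "yaw": 0},
  {"gripper": 0, "x": 0, "y": 0, "z": 0, "yaw": 0},
])

```text
time: 2.77
position: [0.6042, 0.076, 0.2305]
tool_rot: [0.498, -3.101, -0.001]
ft_force: [-0.5, 1.1, 0.5]
grip_width: -0.0002
grasp_force: 0.0
```

```bash
python3 go.py .625 .054 .13
```

```text
2.7667 [0.6042 0.076  0.2305] F [-0.5217  1.1316  0.4876] w -0.00015437404660905205 yaw 1.8889735123042182
units total [-0.0163 -0.0343  0.1256] min rows 2.516913098699492
```

Call:
carry_out([
  {"gripper": 0, "x": -0.0163, "y": -0.0343, "z": 0, "yaw": 0},
  {"gripper": 0, "x": 0, "y": 0, "z": 0.025, "yaw": 0},
  {"gripper": 0, "x": 0, "y": 0, "z": 0.025, "yaw": 0},
  {"gripper": 0, "x": 0, "y": 0, "z": 0.025, "yaw": 0},
  {"gripper": 0, "x": 0, "y": 0, "z": 0.025, "yaw": 0},
  {"gripper": 0, "x": 0, "y": 0, "z": 0.0125, "yaw": 0},
  {"gripper": 0, "x": 0, "y": 0, "z": 0.0063, "yaw": 0},
  {"gripper": 0, "x": 0, "y": 0, "z": 0, "yaw": 0},
  {"gripper": 0, "x": 0, "y": 0, "z": 0, "yaw": 0},
])

```text
time: 3.52
position: [0.625, 0.0552, 0.1373]
tool_rot: [-0.504, 3.1, -0.0]
ft_force: [0.8, 0.7, 0.0]
grip_width: 0.0001
grasp_force: 0.0
```

```bash
python3 go.py .625 .054 .116; python3 -c "
from h import *
a=read_camera('scene')[150:270,270:420]; cv2.imwrite('pics/s1.png',cv2.resize(a,None,fx=4,fy=4))"
```

```text
3.5167 [0.625  0.0552 0.1373] F [0.7595 0.7029 0.0092] w 0.00010707754159898431 yaw 1.8930497312474763
units total [ 0.0005 -0.0015  0.0266] min rows 0.5114865117929659
```

View pics/s1.png

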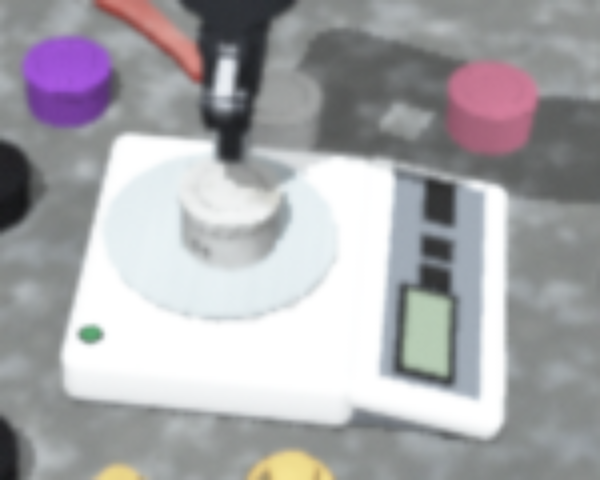

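The shut fingertips at crop (230,155) are directly above the middle of the lid at (232,185). I'll descend slowly from here.

Call:
carry_out([
  {"gripper": 0, "x": 0, "y": -0.0015, "z": 0.008, "yaw": 0},
  {"gripper": 0, "x": 0, "y": 0, "z": 0.008, "yaw": 0},
  {"gripper": 0, "x": 0, "y": 0, "z": 0.004, "yaw": 0},
  {"gripper": 0, "x": 0, "y": 0, "z": 0.002, "yaw": 0},
  {"gripper": 0, "x": 0, "y": 0, "z": 0.002, "yaw": 0},
  {"gripper": 0, "x": 0, "y": 0, "z": 0.001, "yaw": 0},
  {"gripper": 0, "x": 0, "y": 0, "z": 0, "yaw": 0},
  {"gripper": 0, "x": 0, "y": 0, "z": 0, "yaw": 0},
])

```text
time: 4.23
position: [0.6252, 0.0537, 0.1164]
tool_rot: [-0.504, 3.101, -0.0]
ft_force: [0.2, 0.2, 0.4]
grip_width: -0.0001
grasp_force: 0.0
```

Call:
carry_out([
  {"gripper": 0, "x": 0, "y": 0, "z": 0.001, "yaw": 0},
  {"gripper": 0, "x": 0, "y": 0, "z": 0.001, "yaw": 0},
  {"gripper": 0, "x": 0, "y": 0, "z": 0.001, "yaw": 0},
  {"gripper": 0, "x": 0, "y": 0, "z": 0.001, "yaw": 0},
  {"gripper": 0, "x": 0, "y": 0, "z": 0, "yaw": 0},
  {"gripper": 0, "x": 0, "y": 0, "z": 0, "yaw": 0},
])

```text
time: 4.73
position: [0.6251, 0.0537, 0.113]
tool_rot: [0.504, -3.101, -0.0]
ft_force: [0.6, -0.0, -0.3]
grip_width: 0.0003
grasp_force: 0.0
```

Call:
carry_out([
  {"gripper": 0, "x": 0, "y": 0, "z": 0.001, "yaw": 0},
  {"gripper": 0, "x": 0, "y": 0, "z": 0.001, "yaw": 0},
  {"gripper": 0, "x": 0, "y": 0, "z": 0.001, "yaw": 0},
  {"gripper": 0, "x": 0, "y": 0, "z": 0.001, "yaw": 0},
  {"gripper": 0, "x": 0, "y": 0, "z": 0, "yaw": 0},
])

```text
time: 5.15
position: [0.6252, 0.0537, 0.1102]
tool_rot: [-0.504, 3.101, -0.0]
ft_force: [-2.1, -0.2, 4.7]
grip_width: 0.0002
grasp_force: 2.1
```

Call:
carry_out([
  {"gripper": 0, "x": 0, "y": 0, "z": 0.001, "yaw": 0},
  {"gripper": 0, "x": 0, "y": 0, "z": 0.001, "yaw": 0},
  {"gripper": 0, "x": 0, "y": 0, "z": 0, "yaw": 0},
])

```text
time: 5.4
position: [0.6252, 0.0537, 0.1083]
tool_rot: [-0.504, 3.101, -0.0]
ft_force: [-1.6, 0.1, 5.2]
grip_width: -0.0002
grasp_force: 2.4
```

In contact and the lid is sliding at about 5 N.

Call:
carry_out([
  {"gripper": 0, "x": 0, "y": 0, "z": 0.001, "yaw": 0},
  {"gripper": 0, "x": 0, "y": 0, "z": 0.0005, "yaw": 0},
  {"gripper": 0, "x": 0, "y": 0, "z": 0, "yaw": 0},
])

```text
time: 5.65
position: [0.6252, 0.0537, 0.1071]
tool_rot: [-0.504, 3.101, -0.0]
ft_force: [-1.2, 0.1, 4.9]
grip_width: 0.0001
grasp_force: 2.3
```

Call:
carry_out([
  {"gripper": 0, "x": 0, "y": 0, "z": 0.0005, "yaw": 0},
  {"gripper": 0, "x": 0, "y": 0, "z": 0.0005, "yaw": 0},
  {"gripper": 0, "x": 0, "y": 0, "z": 0, "yaw": 0},
])

```text
time: 5.9
position: [0.6252, 0.0537, 0.1062]
tool_rot: [-0.504, 3.101, -0.0]
ft_force: [-1.8, 0.4, 4.7]
grip_width: -0.0001
grasp_force: 2.3
```

Call:
carry_out([
  {"gripper": 0, "x": 0, "y": 0, "z": 0.0005, "yaw": 0},
  {"gripper": 0, "x": 0, "y": 0, "z": 0, "yaw": 0},
  {"gripper": 0, "x": 0, "y": 0, "z": 0, "yaw": 0},
])

```text
time: 6.15
position: [0.6252, 0.0537, 0.1059]
tool_rot: [-0.504, 3.101, 0.0]
ft_force: [-0.8, -0.3, 4.8]
grip_width: -0.0001
grasp_force: 2.3
```

Call:
carry_out([
  {"gripper": 0, "x": 0, "y": 0, "z": 0.0005, "yaw": 0},
  {"gripper": 0, "x": 0, "y": 0, "z": 0, "yaw": 0},
  {"gripper": 0, "x": 0, "y": 0, "z": 0, "yaw": 0},
])

```text
time: 6.4
position: [0.6252, 0.0537, 0.1055]
tool_rot: [-0.504, 3.101, -0.0]
ft_force: [-1.3, 0.1, 5.3]
grip_width: -0.0
grasp_force: 2.5
```

Call:
carry_out([
  {"gripper": 0, "x": 0, "y": 0, "z": 0.0005, "yaw": 0},
  {"gripper": 0, "x": 0, "y": 0, "z": 0, "yaw": 0},
  {"gripper": 0, "x": 0, "y": 0, "z": 0, "yaw": 0},
])

```text
time: 6.65
position: [0.6252, 0.0537, 0.1054]
tool_rot: [-0.504, 3.101, -0.0]
ft_force: [-2.8, 0.3, 6.4]
grip_width: -0.0001
grasp_force: 3.3
```

Call:
carry_out([
  {"gripper": 0, "x": 0, "y": 0, "z": 0.0005, "yaw": 0},
  {"gripper": 0, "x": 0, "y": 0, "z": 0, "yaw": 0},
  {"gripper": 0, "x": 0, "y": 0, "z": 0, "yaw": 0},
])

```text
time: 6.9
position: [0.6252, 0.0537, 0.1052]
tool_rot: [-0.504, 3.1, -0.0]
ft_force: [-2.3, 0.5, 7.8]
grip_width: 0.0002
grasp_force: 4.0
```

Call:
carry_out([
  {"gripper": 0, "x": 0, "y": 0, "z": 0.0005, "yaw": 0},
  {"gripper": 0, "x": 0, "y": 0, "z": 0.0005, "yaw": 0},
  {"gripper": 0, "x": 0, "y": 0, "z": 0, "yaw": 0},
  {"gripper": 0, "x": 0, "y": 0, "z": 0, "yaw": 0},
])

```text
time: 7.23
position: [0.6252, 0.0537, 0.1049]
tool_rot: [-0.504, 3.1, -0.001]
ft_force: [-3.4, -1.4, 11.0]
grip_width: -0.0006
grasp_force: 5.6
```

Stiffness is now about 0.1 mm/N, which is the pan's own give, so the lid is at its stop. Lifting off.

Call:
carry_out([
  {"gripper": 0, "x": 0, "y": 0, "z": -0.003, "yaw": 0},
  {"gripper": 0, "x": 0, "y": 0, "z": -0.005, "yaw": 0},
  {"gripper": 0, "x": 0, "y": 0, "z": -0.02, "yaw": 0},
  {"gripper": 0, "x": 0, "y": 0, "z": -0.03, "yaw": 0},
  {"gripper": 0, "x": 0, "y": 0, "z": -0.03, "yaw": 0},
  {"gripper": 0, "x": 0, "y": 0, "z": 0, "yaw": 0},
  {"gripper": 0, "x": 0, "y": 0, "z": 0, "yaw": 0},
])

```text
time: 7.82
position: [0.6254, 0.0537, 0.1749]
tool_rot: [-0.504, 3.099, -0.001]
ft_force: [0.4, 0.7, -0.8]
grip_width: 0.0003
grasp_force: 0.0
```

```bash
python3 go.py .522 -.059 .07
```

```text
7.8167 [0.6254 0.0537 0.1749] F [ 0.3782  0.7088 -0.85  ] w 0.00034190836521540163 yaw 1.8930498614675333
units total [ 0.1675 -0.0926  0.131 ] min rows 4.44844736847011
```

Call:
carry_out([
  {"gripper": 0, "x": 0.0335, "y": -0.0185, "z": 0, "yaw": 0},
  {"gripper": 0, "x": 0.0335, "y": -0.0185, "z": 0, "yaw": 0},
  {"gripper": 0, "x": 0.0335, "y": -0.0185, "z": 0, "yaw": 0},
  {"gripper": 0, "x": 0.0335, "y": -0.0185, "z": 0, "yaw": 0},
  {"gripper": 0, "x": 0.0335, "y": -0.0185, "z": 0, "yaw": 0},
  {"gripper": 0, "x": 0, "y": 0, "z": 0.03, "yaw": 0},
  {"gripper": 0, "x": 0, "y": 0, "z": 0.03, "yaw": 0},
  {"gripper": 0, "x": 0, "y": 0, "z": 0.03, "yaw": 0},
  {"gripper": 0, "x": 0, "y": 0, "z": 0.02, "yaw": 0},
  {"gripper": 0, "x": 0, "y": 0, "z": 0.01, "yaw": 0},
  {"gripper": 0, "x": 0, "y": 0, "z": 0, "yaw": 0},
  {"gripper": 0, "x": 0, "y": 0, "z": 0, "yaw": 0},
])

```text
time: 8.82
position: [0.5214, -0.0588, 0.0781]
tool_rot: [0.504, -3.1, -0.001]
ft_force: [0.3, 0.5, 1.1]
grip_width: -0.0002
grasp_force: 0.0
```

```bash
python3 go.py .522 -.059 .056; python3 -c "
from h import *
a=read_camera('scene')[150:270,270:420]; b=read_camera('top')[150:290,250:400]
o=np.zeros((560,800,3),np.uint8);o[:320,:400]=cv2.resize(a,(400,320));o[:373,400:]=cv2.resize(b,(400,373));cv2.imwrite('pics/s2.png',o)"
```

```text
8.8167 [ 0.5214 -0.0588  0.0781] F [0.3119 0.527  1.0725] w -0.00024417619198209545 yaw 1.8930672777812585
units total [-0.0007 -0.0004  0.0276] min rows 0.5298597781022537
```

View pics/s2.png

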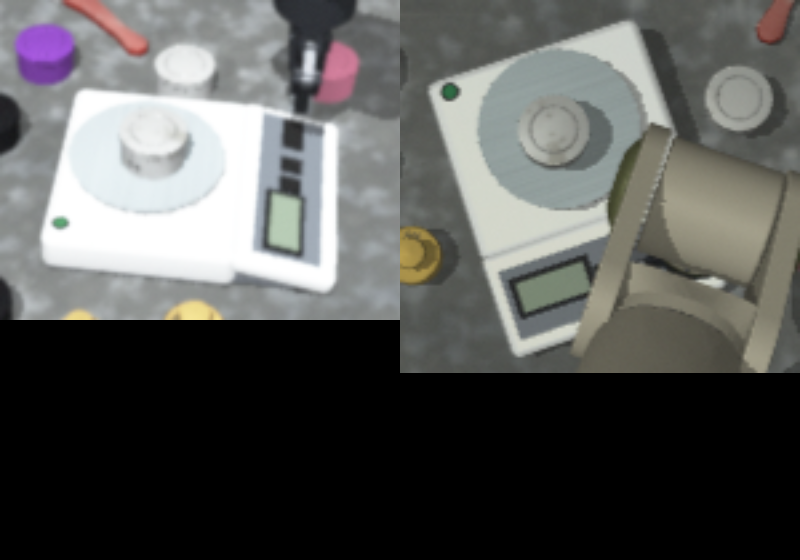

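The lid is seated and the tin hasn't moved. The fingertips at left-hand crop (302,105) are over the tare key at (293,135). Going down to about 55 mm, then small steps.

Call:
carry_out([
  {"gripper": 0, "x": -0.0007, "y": 0, "z": 0.012, "yaw": 0},
  {"gripper": 0, "x": 0, "y": 0, "z": 0.01, "yaw": 0},
  {"gripper": 0, "x": 0, "y": 0, "z": 0.004, "yaw": 0},
  {"gripper": 0, "x": 0, "y": 0, "z": 0.001, "yaw": 0},
  {"gripper": 0, "x": 0, "y": 0, "z": 0, "yaw": 0},
  {"gripper": 0, "x": 0, "y": 0, "z": 0, "yaw": 0},
])

```text
time: 9.42
position: [0.5221, -0.0588, 0.0568]
tool_rot: [-0.504, 3.101, -0.0]
ft_force: [0.1, 0.3, -0.1]
grip_width: -0.0001
grasp_force: 0.0
```

Call:
carry_out([
  {"gripper": 0, "x": 0, "y": 0, "z": 0.001, "yaw": 0},
  {"gripper": 0, "x": 0, "y": 0, "z": 0.001, "yaw": 0},
  {"gripper": 0, "x": 0, "y": 0, "z": 0.001, "yaw": 0},
  {"gripper": 0, "x": 0, "y": 0, "z": 0, "yaw": 0},
  {"gripper": 0, "x": 0, "y": 0, "z": 0, "yaw": 0},
])

```text
time: 9.83
position: [0.522, -0.0587, 0.0543]
tool_rot: [0.504, -3.101, -0.0]
ft_force: [0.6, -1.1, 0.5]
grip_width: -0.0002
grasp_force: 0.0
```

Call:
carry_out([
  {"gripper": 0, "x": 0, "y": 0, "z": 0.001, "yaw": 0},
  {"gripper": 0, "x": 0, "y": 0, "z": 0.001, "yaw": 0},
  {"gripper": 0, "x": 0, "y": 0, "z": 0, "yaw": 0},
  {"gripper": 0, "x": 0, "y": 0, "z": 0, "yaw": 0},
])

```text
time: 10.17
position: [0.5219, -0.0587, 0.0526]
tool_rot: [0.504, -3.101, -0.0]
ft_force: [0.3, -0.6, -0.2]
grip_width: 0.0001
grasp_force: 0.0
```

Call:
carry_out([
  {"gripper": 0, "x": 0, "y": 0, "z": 0.001, "yaw": 0},
  {"gripper": 0, "x": 0, "y": 0, "z": 0.001, "yaw": 0},
  {"gripper": 0, "x": 0, "y": 0, "z": 0, "yaw": 0},
  {"gripper": 0, "x": 0, "y": 0, "z": 0, "yaw": 0},
])

```text
time: 10.5
position: [0.522, -0.0587, 0.051]
tool_rot: [0.504, -3.101, -0.0]
ft_force: [0.6, 0.3, 0.9]
grip_width: -0.0001
grasp_force: 0.0
```

Call:
carry_out([
  {"gripper": 0, "x": 0, "y": 0, "z": 0.001, "yaw": 0},
  {"gripper": 0, "x": 0, "y": 0, "z": 0, "yaw": 0},
  {"gripper": 0, "x": 0, "y": 0, "z": 0, "yaw": 0},
])

```text
time: 10.75
position: [0.522, -0.0587, 0.0503]
tool_rot: [0.504, -3.101, -0.0]
ft_force: [0.2, -0.2, 0.5]
grip_width: -0.0
grasp_force: 0.0
```

Call:
carry_out([
  {"gripper": 0, "x": 0, "y": 0, "z": 0.001, "yaw": 0},
  {"gripper": 0, "x": 0, "y": 0, "z": 0, "yaw": 0},
  {"gripper": 0, "x": 0, "y": 0, "z": 0, "yaw": 0},
])

```text
time: 11.0
position: [0.522, -0.0587, 0.0494]
tool_rot: [0.504, -3.101, -0.0]
ft_force: [-0.2, -0.4, 0.5]
grip_width: 0.0001
grasp_force: 0.0
```

Call:
carry_out([
  {"gripper": 0, "x": 0, "y": 0, "z": 0.001, "yaw": 0},
  {"gripper": 0, "x": 0, "y": 0, "z": 0, "yaw": 0},
  {"gripper": 0, "x": 0, "y": 0, "z": 0, "yaw": 0},
])

```text
time: 11.25
position: [0.5221, -0.0587, 0.0488]
tool_rot: [-0.504, 3.101, -0.0]
ft_force: [0.0, 0.2, 2.2]
grip_width: -0.0003
grasp_force: 0.9
```

Touching at about 49.2 mm. Pressing on.

Call:
carry_out([
  {"gripper": 0, "x": 0, "y": 0, "z": 0.001, "yaw": 0},
  {"gripper": 0, "x": 0, "y": 0, "z": 0, "yaw": 0},
  {"gripper": 0, "x": 0, "y": 0, "z": 0, "yaw": 0},
])

```text
time: 11.5
position: [0.5222, -0.0587, 0.0481]
tool_rot: [-0.504, 3.1, -0.0]
ft_force: [-0.1, 0.8, 3.6]
grip_width: -0.0001
grasp_force: 1.7
```

Call:
carry_out([
  {"gripper": 0, "x": 0, "y": 0, "z": 0.001, "yaw": 0},
  {"gripper": 0, "x": 0, "y": 0, "z": 0, "yaw": 0},
  {"gripper": 0, "x": 0, "y": 0, "z": 0, "yaw": 0},
])

```text
time: 11.75
position: [0.5223, -0.0587, 0.0473]
tool_rot: [-0.504, 3.1, -0.0]
ft_force: [0.9, 1.8, 5.3]
grip_width: -0.0001
grasp_force: 2.5
```

Call:
carry_out([
  {"gripper": 0, "x": 0, "y": 0, "z": 0.0008, "yaw": 0},
  {"gripper": 0, "x": 0, "y": 0, "z": 0, "yaw": 0},
  {"gripper": 0, "x": 0, "y": 0, "z": 0, "yaw": 0},
])

```text
time: 12.0
position: [0.5225, -0.0587, 0.0468]
tool_rot: [-0.504, 3.1, -0.001]
ft_force: [1.2, 2.1, 5.9]
grip_width: -0.0
grasp_force: 3.0
```

Call:
carry_out([
  {"gripper": 0, "x": 0, "y": 0, "z": -0.003, "yaw": 0},
  {"gripper": 0, "x": 0, "y": 0, "z": -0.005, "yaw": 0},
  {"gripper": 0, "x": 0, "y": 0, "z": -0.02, "yaw": 0},
  {"gripper": 0, "x": 0, "y": 0, "z": -0.04, "yaw": 0},
  {"gripper": 0, "x": 0, "y": 0, "z": -0.04, "yaw": 0},
  {"gripper": 0, "x": 0, "y": 0, "z": -0.04, "yaw": 0},
  {"gripper": 0, "x": 0, "y": 0, "z": 0, "yaw": 0},
  {"gripper": 0, "x": 0, "y": 0, "z": 0, "yaw": 0},
  {"gripper": 0, "x": 0, "y": 0, "z": 0, "yaw": 0},
])

```text
time: 12.75
position: [0.5213, -0.0586, 0.164]
tool_rot: [0.504, -3.099, -0.001]
ft_force: [0.2, 0.4, -0.9]
grip_width: 0.0002
grasp_force: 0.0
```

```bash
python3 -c "
from h import *
a=read_camera('scene')[150:270,270:420]; cv2.imwrite('pics/s3.png',cv2.resize(a,None,fx=4,fy=4))"
```

```text
(no output)
```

View pics/s3.png

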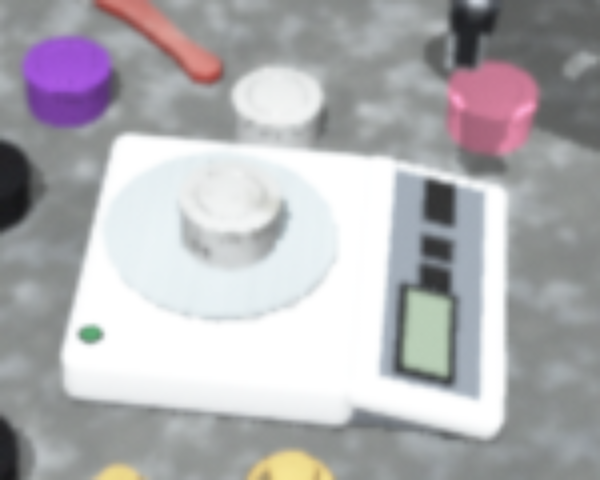

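The lid is home at (231,190), the keys are up near (438,200), and the hand is well clear above. Handing in.

```bash
python3 -c "
from bench import *
print(close_job())"
```

```text
the job is handed in; nothing more can be done
None
```

I pressed the lid home at about 11 N and the tare key about 2.4 mm at about 6 N. After I lifted off, the last picture showed the tin in place, the keys up and the hand clear; the job is handed in, but no verdict was returned.

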